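Load a culture dish tray and slide it into its dock

TASK

With the blue-handled tray standing on the worktop, set the loose petri dish flat inside its square rim and let go of it. Then slide the loaded tray by its handle level into the grooves of the empty dock, fully home against the back stop, with the dish still flat in it, and let go. Do not tip the dish, and do not disturb the tray already docked or the other things on the bench.

Things in the scene. Friction and masses are not known exactly. Their poses are not given: they have to be found in the camera images.
- dish: clear, whitish round petri dish, 58 across at most (about 56 across the walls), 14 high at the most (walls to 11), 0.03 kg; it starts alone on the worktop. Origin: centre of its underside, z up
- tray: Blue-handled steel tray to load: plate 104 (x) x 92 (y) x 4 thick, about 0.16 kg; on it a square rim, 70 inside, 3 thick, 3 high; outside the rim plain side flanges 8 wide. Starts empty on the worktop, handle roughly toward the robot. Origin: centre of the plate's underside; x points from the handle to the far edge, which enters the dock first; z up
- tray_handle (a point): middle of the blue-handled tray's upright blue fin handle, at x = -84, y = 0, z = 19 mm in the tray's frame, same axes. The fin is 30 long (x), 12 thick (y), 30 high: 4 to 34 mm above the tray's underside. A flat neck 34 wide, 4 thick joins it to the plate
- free_dock: Empty tray dock, white and aluminium, fixed, 116 (x) x 124 (y) x 41 high, open at the front (-x) and above its middle; the left or the right one. Back stop at x = +52 mm. Origin on the worktop; x points inward, z up. The origin of a fully home tray lies here at x 0, y 0, z 24 mm
- dock_mouth (a point): middle of the empty dock's mouth, at x = -52, y = 0, z = 26 mm in the dock's frame, same axes; guides flare from it outward to x = -63 mm. Behind it, grooves along x in both sides take the tray's flanges: ledge tops at z = 24, 80 apart; lip undersides at z = 33, 82 apart; side walls 96 apart (2 mm play each side of the tray, 5 mm above its plate)
- full_dock: the same kind of dock, with a black-handled tray and a dish already in it. Same frame and sizes as the empty dock
- full_tray: the black-handled tray, of the same form as the blue-handled one, fully home in the other dock with a dish on it, loose; leave it. Origin and axes as for the blue-handled tray
- full_dish: petri dish in the black-handled tray; leave it. Origin: centre of its underside
- slide_box: small blue box 33 x 84 x 32, bystander. Origin: centre of its underside
- loupe: black eye loupe, 35 across, 40 high, bystander. Origin: centre of its underside
- dropper_bottle: amber bottle with a black dropper, 34 across, 102 high, bystander. Origin: centre of its underside
- note_pad: yellow pad 62 x 62 x 16, bystander. Origin: centre of its underside
Things that resemble listed ones, but are neither listed nor needed, are in the scene too. What is shaped like the dish but purple is not meant.

How it is judged:
On the way:
1. the dish stands flat inside the rim of the blue-handled tray, let go, while that tray is on the worktop outside the dock (x of dish in the frame of tray between -0.009 and 0.009 m and y of dish in the frame of tray between -0.009 and 0.009 m and z of dish in the frame of tray between 0.0015 and 0.0062 m and angle between the z axis of dish and the z axis of tray, either way round below 0.03 rad and angle between dish's own z axis and vertical below 0.15 rad and height (world z) of tray below 0.006 m and angle between tray's own z axis and vertical below 0.04 rad and x of tray in the frame of free_dock below -0.1 m and contact force between the fingers and dish below 0.05 N), for 0.2 s.
At the end, for the whole second after the job is handed in: Blue-handled tray in the empty dock's grooves: within 6 mm of fully home and of centre sideways, 20-28 mm up, level within 0.06 rad, straight within 0.08; dish flat on its floor (2 mm, 0.03 rad), within 9 mm of its middle in x and y; both at rest and released (x of dish in the frame of tray between -0.009 and 0.009 m and y of dish in the frame of tray between -0.009 and 0.009 m and z of dish in the frame of tray between 0.0015 and 0.0062 m and angle between the z axis of dish and the z axis of tray, either way round below 0.03 rad and angle between dish's own z axis and vertical below 0.15 rad and x of tray in the frame of free_dock between -0.006 and 0.006 m and y of tray in the frame of free_dock between -0.006 and 0.006 m and z of tray in the frame of free_dock between 0.02 and 0.028 m and angle between the x axis of tray and the x axis of free_dock, either way round below 0.08 rad and angle between tray's own z axis and vertical below 0.06 rad and linear speed of each of tray, dish below 0.01 m/s and contact force between the fingers and tray below 0.05 N); the robot touches nothing.
It fails at once if the dish is tipped by more than 0.5 rad (angle between dish's own z axis and vertical above 0.5 rad).
It fails at once if the docked black-handled tray is shifted by more than 15 mm, or its dish by more than 25 mm (distance of full_tray from where it was at the start of the episode above 0.015 m or distance of full_dish from where it was at the start of the episode above 0.025 m).
It fails at once if a bystander is shifted by more than 25 mm (distance of any of slide_box, loupe, dropper_bottle, note_pad from where it was at the start of the episode above 0.025 m).
It also fails if it takes over 64 s, if anything falls off the work surface, if the arm or the gripper's body presses on something with over 40 N, if the wrist force passes 120 N, or if a joint passes its speed limit or range.

ROBOT

A 7-joint arm with a two-finger parallel gripper is mounted at the origin on a cart in front of the work surface, level with it; the furniture and walls round the work are solid. World frame = base frame: x ahead of the robot, y to its left, z up, the work surface at z = 0. Lengths are in m, angles in rad, forces in N, time in s.
With the tool pointing down it reaches from about 0.4 to 0.85 m from the base axis. Payload 10.4 kg.
Tool frame: the origin (TCP) lies midway between the tips of the shut fingers; the grasp point (between the pads) lies 19 mm behind it; z points along the fingers, y is the line along which they close (so a half turn about z gives the same grasp; the last joint's range is limited). The gripper opens to 87 mm and grips with 3 to 60 N. Pads are 19 mm wide; open, the fingers measure 117 mm over their backs; the gripper's body (75 mm by 190 mm) begins 51 mm behind the grasp point.
Start: joints at [1.301, 0.332, -0.065, 1.46, 0.022, 1.35, -0.088], TCP at [0.153, -0.606, 0.19] pointing down, gripper open.
Joint ranges: [-2.6, 2.6], [-0.5, 2.12], [-1.47, 1.34], [0.16, 2.42], [-1.27, 4.41], [0.06, 2.06], [-2.6, 2.6]. Speed limits (rad/s): [2.22, 2.22, 2.79, 2.79, 3.14, 3.14, 3.14].

INTERFACE

Orientations are given as a unit quaternion [x, y, z, w].
In Python, from bench import r gives the robot as it stands.
- The arm moves only by the tool arm_command, never from a script. Its arguments are lists of equal length, an entry for each row: "xyz": the shift along the world's x, y, z in m, a list of three; "rot": the turn, a rotation vector about the world's x, y, z in rad, a list of three. In form: {"xyz": [[tx, ty, tz], ...], "rot": [[ax, ay, az], ...]}. A call has 1 to 20 rows; each row is the pose to reach, as a shift and turn from the pose commanded when the call began; what a row does not reach only later rows make up. A row lasts 1/12 s, in which the tool goes at most 41.7 mm and 7.16 degrees, less where a joint would pass 70% of its speed; a pose out of reach is approached as far as the arm can. A call with a gripper value outside its range is refused whole. "grip" is the opening, from 0 (shut) to 1 (fully open), set as the call begins (left out, the last holds). The fingers move at their own pace and stop on an object; "squeeze" is the grip in N (left out, the last holds). Time passes only in rows, so rows that repeat a pose let the fingers close. It gives the time, the measured TCP pose, the force, the opening and the grip force at its end, in the units of the state.
- r.read_state(): the state, without advancing time (a new reading comes with each control period).
- r.camera(name): name is "scene" or "top" or "wrist"; returns the picture (480x640x3 uint8, red, green, blue); there is no depth.
- r.camera_model(name): a dict with "fx", "fy", "cx", "cy" (pixels), "T" (4x4, takes a point from camera to world coordinates). Camera axes: x right, y up, looking along -z (the intrinsics and any distortion apply to the point x, -y, -z); pixel columns grow to the right and rows downward; lengths in m; the calibration is good to about 2 mm. A picture is of the moment at which its call begins: read the wrist's pose just before it. camera_model takes no time and is no camera call; for the wrist camera it gives the pose at the moment of the call.
- r.close_job(): hands the job in; it is judged then, once.
Trained networks look in the newest picture that a camera, given by its name, has taken for a name from the list of things; names that differ only in an ending like _2 or _b are one class to them, and where a whole thing is asked for, a point or a joint stands for the part that bears it (a point fixed in the world has none). Each returns a list of dicts, best first, with "conf" (0 to 1); they miss things now and then, are a little off and sometimes report something else, mostly with a low value. They report only what shows in the picture. A call takes as long as a camera call. They do not tell look-alikes from the thing itself.
- r.look_for(label, camera): "at" ([x, y, z] in m, in the coordinates of the camera as it stood for that picture, good to about 4 mm: the middle of the surface that is visible of it).
- r.spot_point(label, camera): "at" ([x, y, z] in m, in the coordinates of the camera as it stood for that picture, good to about 4 mm: a listed point, or the origin of a listed thing).
The state is a dict: "time": time; "joint_positions": joint angles; "joint_vel": joint speeds; "joint_torque": joint torques, N m; "ee_pos": TCP position; "eef_rot": TCP orientation; "ft_force": force on the tool from outside, world axes, zero at the start; "torque": the same for the moment, N m; "width": finger opening in m; "grip_force": force on a finger pad.
Only numpy, scipy, OpenCV 4.12 (cv2) and the standard library are available. Lean on these libraries where they do the work, as an engineer would, in place of code of your own. Each camera call takes 0.05 s, during which the arm holds its last target. There are 200 camera calls.

## Working session

There is one attempt and no reset: what is moved stays moved. The work goes in short steps, Python scripts to look and compute and a tool call to move; the robot and the scene stay as the last step left them, time stands still between calls to the robot, and variables do not carry over. Pictures are saved under pics/ and viewed, at most 10 in all, crops included, and the job is handed in when it is done.

Besides the shell and the picture viewer there is one more tool, called after "Emit:" by a JSON object that holds its "fn" and its "kwargs", one argument or row to a line. arm_command: Moves the arm, as the interface text tells. Its arguments: {"type":"object","properties":{"xyz":{"type":"array"},"rot":{"type":"array"},"grip":{"type":"number"},"squeeze":{"type":"number"}},"required":["xyz","rot"]}

```bash
ls; mkdir -p pics
cat > h.py <<'E'
import numpy as np, cv2
from bench import r
def w(c,p):
    T=np.array(r.camera_model(c)["T"]); return (T@np.r_[p,1])[:3]
def save(c,n,crop=None,s=1):
    im=r.camera(c)
    if crop: x0,y0,x1,y1=crop; im=im[y0:y1,x0:x1]
    im=cv2.resize(im,None,fx=s,fy=s,interpolation=cv2.INTER_CUBIC)
    cv2.imwrite('pics/'+n+'.png',im[:,:,::-1])
def ray(c,u,v,z):
    m=r.camera_model(c); T=np.array(m["T"])
    d=T[:3,:3]@np.array([(u-m["cx"])/m["fx"],-(v-m["cy"])/m["fy"],-1]); o=T[:3,3]
    return o+d*(z-o[2])/d[2]
def px(c,p):
    m=r.camera_model(c); T=np.array(m["T"]); q=T[:3,:3].T@(np.array(p)-T[:3,3])
    return m["cx"]+m["fx"]*q[0]/-q[2], m["cy"]-m["fy"]*q[1]/-q[2]
E
python3 - <<'E'
from h import *
np.set_printoptions(precision=4,suppress=True)
save('top','top0'); save('scene','scene0')
m=r.camera_model('top');print(m)
for l in ['dish','tray','tray_handle','free_dock','dock_mouth','full_dock','full_tray','full_dish','slide_box','loupe','dropper_bottle','note_pad']:
    for d in r.spot_point(l,'top')[:4]: print(l,round(d['conf'],2),w('top',d['at']),np.round(px('top',w('top',d['at']))))
s=r.read_state();print(s['time'],s['ee_pos'],s['eef_rot'],s['width'])
E
```

```text
pics
{'fx': 560.4443679622152, 'fy': 560.4443679622152, 'cx': 316.22770573421735, 'cy': 236.37542532661877, 'T': array([[ 0.0171,  0.9768, -0.2133,  0.232 ],
       [-0.9998,  0.0157, -0.0082,  0.1103],
       [-0.0047,  0.2134,  0.977 ,  1.519 ],
       [ 0.    ,  0.    ,  0.    ,  1.    ]])}
dish 0.91 [ 0.4298 -0.3806  0.0013] [501. 287.]
dish 0.59 [ 0.5314 -0.2159  0.0013] [439. 250.]
dish 0.55 [ 0.5242 -0.3462 -0.0039] [486. 253.]
tray 0.8 [ 0.5328 -0.0373 -0.0015] [374. 248.]
tray_handle 0.94 [ 0.45   -0.0659  0.0209] [386. 277.]
free_dock 0.56 [0.6511 0.2127 0.0021] [285. 205.]
dock_mouth 0.82 [0.5996 0.2029 0.0258] [287. 221.]
full_dock 0.94 [ 0.6214  0.4247 -0.0026] [209. 215.]
full_tray 0.92 [0.6163 0.4207 0.0248] [209. 214.]
full_dish 0.55 [0.6181 0.4202 0.029 ] [208. 213.]
slide_box 0.74 [ 0.5525  0.5636 -0.0009] [158. 238.]
loupe 0.51 [0.4252 0.595  0.0018] [142. 283.]
dropper_bottle 0.57 [ 0.6776 -0.3314 -0.0001] [479. 199.]
note_pad 0.73 [ 0.382   0.4622 -0.0067] [191. 300.]
0.7 [ 0.1527 -0.6061  0.1898] [0.9924 0.1231 0.     0.    ] 0.08658382658882119
```

View pics/top0.png

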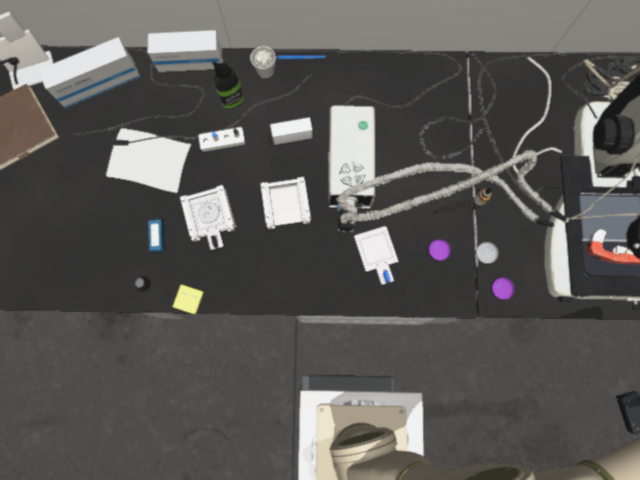

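View pics/scene0.png

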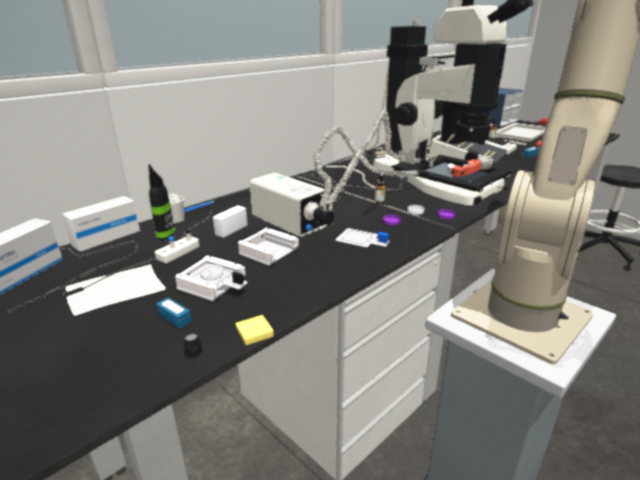

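Run:
```python
from h import *
np.set_printoptions(precision=3,suppress=True)
for u,v,z in [(550,300,.03),(565,300,.05),(548,220,.05),(560,160,.05),(490,318,0),(345,225,.1),(345,195,.1),(345,225,.03),(373,105,.1),(373,205,.1),(330,200,.1),(535,155,.15),(430,165,.15),(540,215,.05),(487,252,.007)]: print(u,v,z,ray('top',u,v,z))
print(px('top',[.153,-.606,.19]))
r.camera('scene'); 
for l in ['dish','tray','tray_handle','free_dock','dock_mouth']:
    for d in r.spot_point(l,'scene')[:4]: print(l,round(d['conf'],2),w('scene',d['at']))
im=r.camera('top'); cv2.imwrite('pics/c1.png',cv2.resize(im[140:320,270:570],None,fx=2.66,fy=2.66,interpolation=cv2.INTER_CUBIC)[:,:,::-1])
m=r.camera_model('wrist');print(m)
```

```text
550 300 0.03 [ 0.395 -0.499  0.03 ]
565 300 0.05 [ 0.393 -0.53   0.05 ]
548 220 0.05 [ 0.608 -0.501  0.05 ]
560 160 0.05 [ 0.779 -0.546  0.05 ]
490 318 0 [ 0.347 -0.347  0.   ]
345 225 0.1 [0.573 0.048 0.1  ]
345 195 0.1 [0.655 0.048 0.1  ]
345 225 0.03 [0.59  0.045 0.03 ]
373 105 0.1 [ 0.911 -0.026  0.1  ]
373 205 0.1 [ 0.628 -0.025  0.1  ]
330 200 0.1 [0.64  0.088 0.1  ]
535 155 0.15 [ 0.755 -0.438  0.15 ]
430 165 0.15 [ 0.723 -0.167  0.15 ]
540 215 0.05 [ 0.621 -0.481  0.05 ]
487 252 0.007 [ 0.526 -0.346  0.007]
(np.float64(633.0031589859159), np.float64(399.80780357924357))
dish 0.68 [ 0.423 -0.381 -0.003]
dish 0.57 [ 0.519 -0.345 -0.001]
dish 0.45 [ 0.531 -0.215 -0.003]
dish 0.38 [ 0.53  -0.041 -0.001]
tray_handle 0.63 [ 0.452 -0.065  0.018]
free_dock 0.79 [ 0.645  0.21  -0.   ]
dock_mouth 0.81 [0.595 0.205 0.024]
{'fx': 348.6854701422669, 'fy': 348.6854701422669, 'cx': 322.15384145643463, 'cy': 233.15868886744434, 'T': array([[ 0.244,  0.931,  0.27 ,  0.226],
       [-0.97 ,  0.234,  0.069, -0.587],
       [ 0.001, -0.279,  0.96 ,  0.385],
       [ 0.   ,  0.   ,  0.   ,  1.   ]])}
```

View pics/c1.png

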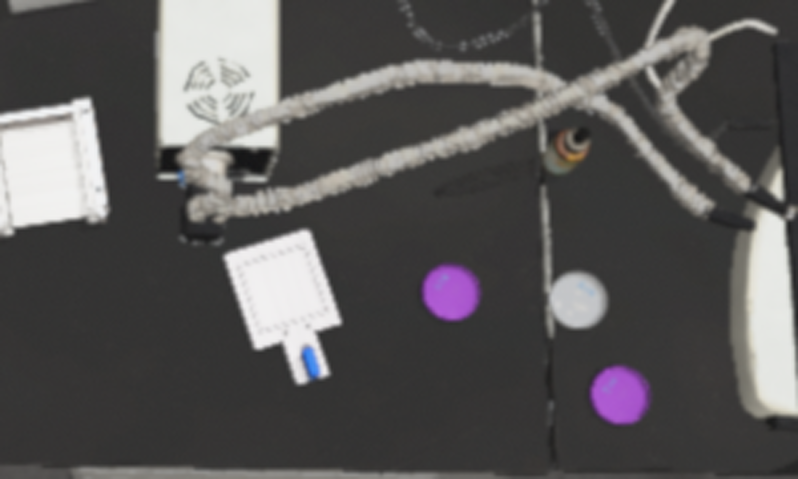

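Run:
```python
from h import *
im=r.camera('scene'); x0,y0,s=270,110,5
c=cv2.resize(im[y0:y0+120,x0:x0+160],None,fx=s,fy=s,interpolation=cv2.INTER_CUBIC)
cols=[(255,0,0),(0,160,0),(0,0,255),(200,0,200),(0,160,160)]
for k,(cu,cv_) in enumerate([(205,210),(280,198),(360,175),(460,138),(420,70)]):
    u,v=270+cu/2.66,140+cv_/2.66
    for z in np.arange(.05,.36,.05):
        p=ray('top',u,v,z); a,b=px('scene',p); q=(int((a-x0)*s),int((b-y0)*s))
        cv2.circle(c,q,3,cols[k],-1); cv2.putText(c,str(int(z*100+.5)),q,0,.4,cols[k],1)
cv2.imwrite('pics/c2.png',c[:,:,::-1])
```

```text
(no output)
```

View pics/c2.png

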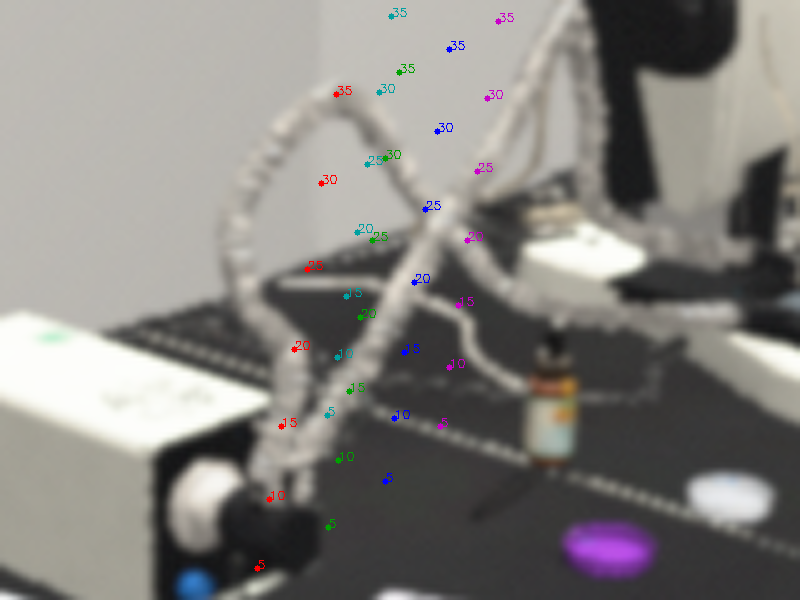

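Emit:
{"fn": "arm_command", "kwargs": {
  "xyz": [
    [0.03,0.03,0],
    [0.06,0.06,0],
    [0.09,0.09,0],
    [0.12,0.12,0],
    [0.15,0.15,0],
    [0.18,0.17,0],
    [0.21,0.19,0],
    [0.24,0.21,0],
    [0.27,0.23,0],
    [0.3,0.25,0],
    [0.32,0.26,0],
    [0.33,0.26,0],
    [0.33,0.26,0]
  ],
  "rot": [
    [0,0,0],
    [0,0,0],
    [0,0,0],
    [0,0,-0.05],
    [0,0,-0.1],
    [0,0,-0.15],
    [0,0,-0.2],
    [0,0,-0.246],
    [0,0,-0.246],
    [0,0,-0.246],
    [0,0,-0.246],
    [0,0,-0.246],
    [0,0,-0.246]
  ],
  "grip": 1.0
}}

```text
time: 2.18
ee_pos: [0.4847, -0.3448, 0.1895]
eef_rot: [1.0, 0.002, 0.0, -0.0]
ft_force: [-0.4, -0.9, -0.7]
width: 0.0868
grip_force: 0.0
```

Run:
```python
from h import *
np.set_printoptions(precision=4,suppress=True)
for cu,cv_,z in [(205,210,.12),(280,198,.14),(360,175,.21),(460,138,.24)]: print(ray('top',270+cu/2.66,140+cv_/2.66,z))
save('wrist','w1')
for d in r.spot_point('dish','wrist')[:4]: print(round(d['conf'],2),w('wrist',d['at']),np.round(px('wrist',w('wrist',d['at']))))
```

```text
[0.5846 0.0435 0.12  ]
[ 0.5925 -0.027   0.14  ]
[ 0.5969 -0.0928  0.21  ]
[ 0.6242 -0.1779  0.24  ]
0.93 [ 0.4255 -0.3841  0.0041] [354. 251.]
0.91 [ 0.5159 -0.3448 -0.0019] [320. 172.]
0.65 [ 0.5295 -0.2185 -0.0006] [203. 159.]
```

View pics/w1.png

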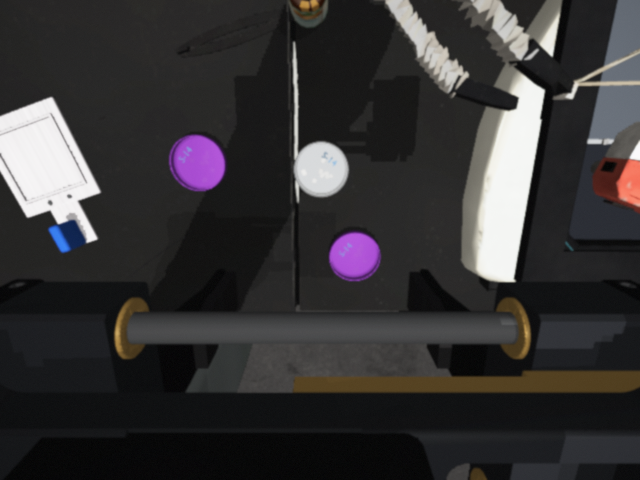

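Emit:
{"fn": "arm_command", "kwargs": {
  "xyz": [
    [-0.01,0.03,0],
    [-0.02,0.06,0],
    [-0.03,0.1,0],
    [-0.04,0.14,0],
    [-0.045,0.18,0],
    [-0.05,0.215,0],
    [-0.05,0.245,0],
    [-0.05,0.265,0],
    [-0.05,0.265,0],
    [-0.05,0.265,0]
  ],
  "rot": [
    [0,0,0.05],
    [0,0,0.1],
    [0,0,0.15],
    [0,0,0.2],
    [0,0,0.25],
    [0,0,0.28],
    [0,0,0.3],
    [0,0,0.3],
    [0,0,0.3],
    [0,0,0.3]
  ]
}}

```text
time: 3.12
ee_pos: [0.4322, -0.0819, 0.1901]
eef_rot: [0.989, 0.149, 0.0, 0.001]
ft_force: [-0.4, -0.4, 0.0]
width: 0.0867
grip_force: 0.0
```

Run:
```python
from h import *
np.set_printoptions(precision=4,suppress=True)
print(r.read_state()['ee_pos'])
save('wrist','w2',(100,0,540,330),1.8)
for l in ['tray','tray_handle','free_dock','dock_mouth']:
  for d in r.spot_point(l,'wrist')[:2]: print(l,round(d['conf'],2),w('wrist',d['at']),np.round(px('wrist',w('wrist',d['at']))))
```

```text
[ 0.4322 -0.0819  0.1901]
tray 0.59 [ 0.5323 -0.0389  0.0018] [310.  99.]
tray_handle 0.8 [ 0.4465 -0.0659  0.0165] [311. 188.]
free_dock 0.34 [ 0.523  -0.3394 -0.0029] [565. 192.]
free_dock 0.18 [ 0.5312 -0.0401  0.002 ] [311. 101.]
```

View pics/w2.png

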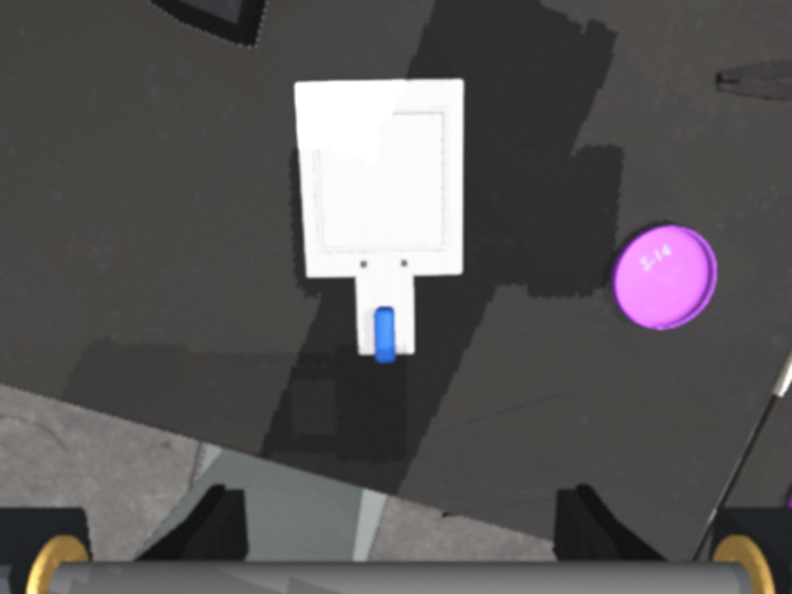

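Run:
```python
from h import *
np.set_printoptions(precision=4,suppress=True)
P=[(295,83,52,46),(463,79,52,-46),(463,273,-52,-46),(306,277,-52,46),(358,354,None,0),(414,353,None,0)]
W=np.array([ray('wrist',100+a/1.8,b/1.8,.004)[:2] for a,b,_,_ in P]);print(W)
L=np.array([p[2:] for p in P[:4]],float)/1000
m=W[:4].mean(0); A=L; B=W[:4]-m
th=np.arctan2((A[:,0]*B[:,1]-A[:,1]*B[:,0]).sum(),(A*B).sum()); R=np.array([[np.cos(th),-np.sin(th)],[np.sin(th),np.cos(th)]])
print('c',m,'yaw',th,'res',(B-A@R.T)*1000,'handle',m+R@[-.084,0])
print(ray('wrist',100+385/1.8,308/1.8,.034),ray('wrist',100+385/1.8,362/1.8,.034))
# lamp foot
print(ray('wrist',100+155/1.8,0,.05),ray('wrist',100+252/1.8,46/1.8,.0),ray('wrist',100+252/1.8,46/1.8,.05))
```

```text
[[ 0.5657  0.0188]
 [ 0.5945 -0.0683]
 [ 0.4967 -0.1014]
 [ 0.4672 -0.0133]
 [ 0.4319 -0.0554]
 [ 0.4426 -0.0881]]
c [ 0.531  -0.0411] yaw 0.3209898612471783 res [[-0.1889 -0.2094]
 [-0.3581 -0.0213]
 [ 0.5264 -0.3193]
 [ 0.0206  0.5499]] handle [ 0.4513 -0.0676]
[ 0.4668 -0.0629  0.034 ] [ 0.4378 -0.0717  0.034 ]
[0.5729 0.0802 0.05  ] [0.577  0.0465 0.    ] [0.5677 0.0327 0.05  ]
```

Emit:
{"fn": "arm_command", "kwargs": {
  "xyz": [
    [0.01,0.007,-0.03],
    [0.019,0.014,-0.065],
    [0.019,0.014,-0.1],
    [0.019,0.014,-0.13],
    [0.019,0.014,-0.15],
    [0.019,0.014,-0.165],
    [0.019,0.014,-0.175],
    [0.019,0.014,-0.181],
    [0.019,0.014,-0.181],
    [0.019,0.014,-0.181]
  ],
  "rot": [
    [0,0,0.01],
    [0,0,0.022],
    [0,0,0.022],
    [0,0,0.022],
    [0,0,0.022],
    [0,0,0.022],
    [0,0,0.022],
    [0,0,0.022],
    [0,0,0.022],
    [0,0,0.022]
  ]
}}

```text
time: 4.2
ee_pos: [0.4521, -0.0673, 0.0093]
eef_rot: [0.987, 0.161, 0.0, 0.0]
ft_force: [0.4, 0.3, -0.5]
width: 0.0865
grip_force: 0.0
```

Emit:
{"fn": "arm_command", "kwargs": {
  "xyz": [
    [0,0,0],
    [0,0,0],
    [0,0,0],
    [0,0,0],
    [0,0,0],
    [0,0,0],
    [0,0,0],
    [0,0,0],
    [0,0,0],
    [0,0,0]
  ],
  "rot": [
    [0,0,0],
    [0,0,0],
    [0,0,0],
    [0,0,0],
    [0,0,0],
    [0,0,0],
    [0,0,0],
    [0,0,0],
    [0,0,0],
    [0,0,0]
  ],
  "grip": 0.0,
  "squeeze": 25
}}

```text
time: 5.03
ee_pos: [0.4517, -0.0671, 0.0088]
eef_rot: [0.987, 0.161, -0.0, 0.0]
ft_force: [0.5, 1.0, -0.3]
width: 0.0281
grip_force: 0.0
```

Emit:
{"fn": "arm_command", "kwargs": {
  "xyz": [
    [0,0,0],
    [0,0,0],
    [0,0,0],
    [0,0,0.001],
    [-0.01,0,0.002],
    [-0.025,0.005,0.002],
    [-0.04,0.015,0.002],
    [-0.055,0.03,0.002],
    [-0.065,0.055,0.002],
    [-0.065,0.08,0.002],
    [-0.065,0.105,0.002],
    [-0.065,0.13,0.002],
    [-0.065,0.155,0.002],
    [-0.065,0.18,0.002],
    [-0.065,0.205,0.002],
    [-0.065,0.225,0.002],
    [-0.065,0.238,0.002],
    [-0.065,0.243,0.002],
    [-0.065,0.243,0.001],
    [-0.065,0.243,0.0]
  ],
  "rot": [
    [0,0,0],
    [0,0,0],
    [0,0,0],
    [0,0,0],
    [0,0,0],
    [0,0,0],
    [0,0,0],
    [0,0,-0.02],
    [0,0,-0.04],
    [0,0,-0.06],
    [0,0,-0.08],
    [0,0,-0.1],
    [0,0,-0.12],
    [0,0,-0.14],
    [0,0,-0.16],
    [0,0,-0.18],
    [0,0,-0.19],
    [0,0,-0.19],
    [0,0,-0.19],
    [0,0,-0.19]
  ]
}}

```text
time: 6.7
ee_pos: [0.3864, 0.175, 0.0086]
eef_rot: [0.998, 0.066, -0.0, 0.0]
ft_force: [-0.5, 0.2, 0.1]
width: 0.0005
grip_force: 0.0
```

Run:
```python
from h import *
im=r.camera('top'); a=cv2.resize(im[150:350,200:420],None,fx=1.8,fy=1.8)
b=cv2.resize(r.camera('wrist'),(480,360)); c=np.zeros((360,396+404,3),np.uint8); c[:,:396]=a; c[:303,396:]=cv2.resize(b,(404,303))
cv2.imwrite('pics/c3.png',c[:,:,::-1])
for l in ['tray','tray_handle']:
  for cam in ['top','wrist']:
    for d in r.spot_point(l,cam)[:2]: print(l,cam,round(d['conf'],2),w(cam,d['at']))
```

```text
tray top 0.8 [ 0.53011301 -0.0401412   0.00089785]
tray_handle top 0.92 [ 0.45251578 -0.06595728  0.01967046]
tray_handle top 0.5 [0.62013615 0.42355732 0.02474197]
```

View pics/c3.png

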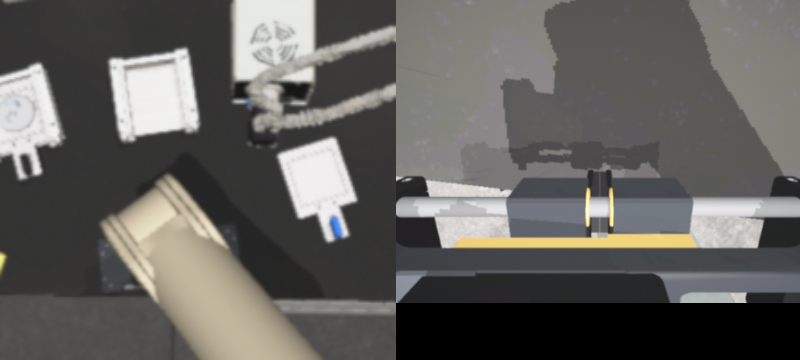

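Emit:
{"fn": "arm_command", "kwargs": {
  "xyz": [
    [0,0,0.03],
    [0,-0.03,0.05],
    [0,-0.07,0.05],
    [0.01,-0.11,0.05],
    [0.025,-0.15,0.05],
    [0.04,-0.185,0.05],
    [0.055,-0.215,0.05],
    [0.065,-0.235,0.05],
    [0.066,-0.242,0.05],
    [0.066,-0.242,0.04],
    [0.066,-0.242,0.02],
    [0.066,-0.242,0.005],
    [0.066,-0.242,0.0],
    [0.066,-0.242,0.0]
  ],
  "rot": [
    [0,0,0],
    [0,0,0.03],
    [0,0,0.06],
    [0,0,0.09],
    [0,0,0.12],
    [0,0,0.15],
    [0,0,0.18],
    [0,0,0.19],
    [0,0,0.19],
    [0,0,0.19],
    [0,0,0.19],
    [0,0,0.19],
    [0,0,0.19],
    [0,0,0.19]
  ],
  "grip": 0.6
}}

```text
time: 8.17
ee_pos: [0.4511, -0.0647, 0.0073]
eef_rot: [0.987, 0.161, -0.001, -0.001]
ft_force: [-0.4, 0.4, 0.6]
width: 0.0522
grip_force: 0.0
```

Emit:
{"fn": "arm_command", "kwargs": {
  "xyz": [
    [0,0,0],
    [0,0,0],
    [0,0,0],
    [0,0,0],
    [0,0,0],
    [0,0,0],
    [0,0,0],
    [0,0,0],
    [0,0,0],
    [0,0,0],
    [0,0,0],
    [0,0,0]
  ],
  "rot": [
    [0,0,0],
    [0,0,0],
    [0,0,0],
    [0,0,0],
    [0,0,0],
    [0,0,0],
    [0,0,0],
    [0,0,0],
    [0,0,0],
    [0,0,0],
    [0,0,0],
    [0,0,0]
  ],
  "grip": 0.0,
  "squeeze": 30
}}

```text
time: 9.17
ee_pos: [0.4527, -0.0661, 0.0087]
eef_rot: [0.987, 0.161, -0.0, 0.0]
ft_force: [1.0, -0.5, 0.0]
width: 0.0005
grip_force: 0.0
```

Run:
```python
from h import *
a=r.camera('wrist')
b=r.camera('scene')
c=np.hstack([cv2.resize(a[150:400,170:470],(400,333)),cv2.resize(b[190:290,320:440],(400,333))])
cv2.imwrite('pics/c4.png',c[:,:,::-1])
s=r.read_state();print(s)
```

```text
{'time': 9.2667, 'joint_positions': array([ 0.56275868,  0.20956213, -0.55380254,  2.05796201,  0.13914449,
        0.90939321, -1.31495681]), 'joint_vel': array([-3.62160026e-04,  5.60076438e-04,  7.24032048e-04,  2.88421075e-05,
       -1.30576490e-04,  9.19659296e-04,  1.77654673e-05]), 'joint_torque': array([ 1.52488778e-03, -4.17486942e+01, -3.40257950e+00, -3.13340592e+01,
       -2.98807444e-02, -6.28982764e-02, -1.90654941e-05]), 'ee_pos': array([ 0.45269379, -0.06606391,  0.00874775]), 'eef_rot': array([ 9.86999300e-01,  1.60724551e-01, -8.13070631e-06,  1.90740096e-05]), 'ft_force': array([-0.13391126,  0.10189285, -0.69192882]), 'torque': array([-0.00287265,  0.0069612 ,  0.03173485]), 'grip_force': 0.0, 'width': 0.00033408805592840336}
```

View pics/c4.png

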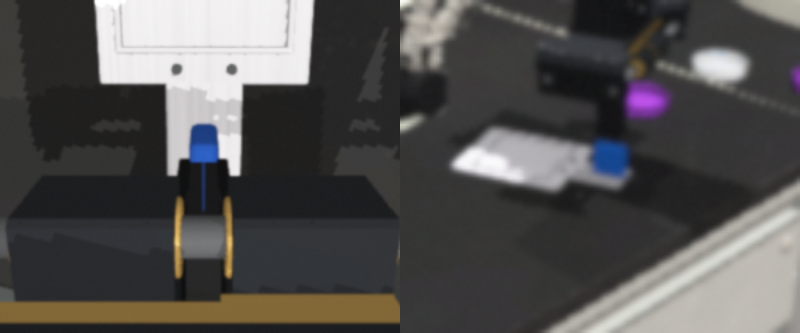

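Run:
```python
from h import *
s=r.read_state(); p=s['ee_pos']
f=lambda q:((q[0]-320)*400/120,(q[1]-190)*333/100)
g=lambda q:((q[0]-170)*400/300,(q[1]-150)*333/250)
for dz in [0,.02,.03,.05,.08]: print('tcp+',dz,np.round(f(px('scene',p+[0,0,dz]))),np.round(g(px('wrist',p+[0,0,dz]))))
th=.321;R=np.array([[np.cos(th),-np.sin(th)],[np.sin(th),np.cos(th)]]);c=np.array([.531,-.0411])
for x in(-.069,-.099):
  for y in (-.006,.006):
    for z in (.004,.034): q=np.r_[c+R@[x,y],z];print('fin',x,y,z,np.round(f(px('scene',q))),np.round(g(px('wrist',q))))
print(r.camera_model('wrist')['T'])
import bench;print([n for n in dir(r) if n[0]!='_'])
```

```text
tcp+ 0 [205. 167.] [204. 152.]
tcp+ 0.02 [207. 147.] [204. 170.]
tcp+ 0.03 [207. 137.] [204. 181.]
tcp+ 0.05 [208. 117.] [204. 205.]
tcp+ 0.08 [210.  86.] [204. 255.]
fin -0.069 -0.006 0.004 [194. 166.] [219. 121.]
fin -0.069 -0.006 0.034 [196. 136.] [222. 144.]
fin -0.069 0.006 0.004 [189. 171.] [193. 121.]
fin -0.069 0.006 0.034 [191. 141.] [191. 144.]
fin -0.099 -0.006 0.004 [225. 172.] [219. 182.]
fin -0.099 -0.006 0.034 [227. 142.] [221. 214.]
fin -0.099 0.006 0.004 [221. 178.] [193. 182.]
fin -0.099 0.006 0.034 [223. 148.] [191. 214.]
[[ 3.17251422e-01  9.10759538e-01  2.64326691e-01  5.24700978e-01]
 [-9.48341275e-01  3.04502260e-01  8.90348253e-02 -4.14578754e-02]
 [ 6.01241756e-04 -2.78918336e-01  9.60314636e-01  2.03808436e-01]
 [ 0.00000000e+00  0.00000000e+00  0.00000000e+00  1.00000000e+00]]
['PlanningError', 'camera', 'camera_model', 'close_job', 'look_for', 'read_state', 'spot_point']
```

Emit:
{"fn": "arm_command", "kwargs": {
  "xyz": [
    [0,0,-0.001],
    [0,0,-0.002],
    [0,0,-0.002]
  ],
  "rot": [
    [0,0,0],
    [0,0,0],
    [0,0,0]
  ]
}}

```text
time: 9.52
ee_pos: [0.4526, -0.0661, 0.0066]
eef_rot: [0.987, 0.161, -0.0, -0.0]
ft_force: [0.5, -0.6, -0.2]
width: 0.0004
grip_force: 0.0
```

Emit:
{"fn": "arm_command", "kwargs": {
  "xyz": [
    [0,0,-0.001],
    [0,0,-0.002],
    [0,0,-0.003],
    [0,0,-0.004],
    [0,0,-0.004]
  ],
  "rot": [
    [0,0,0],
    [0,0,0],
    [0,0,0],
    [0,0,0],
    [0,0,0]
  ]
}}

```text
time: 9.93
ee_pos: [0.4526, -0.0661, 0.0025]
eef_rot: [0.987, 0.161, -0.0, -0.0]
ft_force: [1.0, -0.2, 0.3]
width: 0.0005
grip_force: 0.0
```

Run:
```python
from h import *
# black finger profile in scene image above fin: columns near the TCP projection
im=r.camera('scene').astype(int); p=r.read_state()['ee_pos']
u,v=px('scene',p); print(u,v)
for row in range(int(v)-26,int(v)+8): print(row, [tuple(im[row,c]) for c in range(int(u)-4,int(u)+7,3)])
np.save('sc.npy',im)
for dz in (0,.01,.02,.03,.04,.05): print(dz,px('scene',p+[0,0,dz]))
```

```text
381.5093670688555 242.00655215048766
216 [(np.int64(18), np.int64(19), np.int64(19)), (np.int64(19), np.int64(20), np.int64(21)), (np.int64(19), np.int64(20), np.int64(20)), (np.int64(28), np.int64(28), np.int64(32))]
217 [(np.int64(19), np.int64(19), np.int64(21)), (np.int64(20), np.int64(20), np.int64(21)), (np.int64(29), np.int64(30), np.int64(33)), (np.int64(25), np.int64(23), np.int64(27))]
218 [(np.int64(21), np.int64(20), np.int64(20)), (np.int64(18), np.int64(20), np.int64(22)), (np.int64(44), np.int64(45), np.int64(46)), (np.int64(26), np.int64(24), np.int64(29))]
219 [(np.int64(19), np.int64(21), np.int64(21)), (np.int64(19), np.int64(21), np.int64(21)), (np.int64(52), np.int64(53), np.int64(54)), (np.int64(30), np.int64(27), np.int64(35))]
220 [(np.int64(20), np.int64(20), np.int64(20)), (np.int64(21), np.int64(22), np.int64(22)), (np.int64(44), np.int64(46), np.int64(47)), (np.int64(31), np.int64(24), np.int64(37))]
221 [(np.int64(24), np.int64(24), np.int64(25)), (np.int64(19), np.int64(20), np.int64(20)), (np.int64(30), np.int64(30), np.int64(33)), (np.int64(30), np.int
[... 4878 characters left out ...]
41), np.int64(41)), (np.int64(35), np.int64(35), np.int64(36)), (np.int64(30), np.int64(30), np.int64(31))]
249 [(np.int64(40), np.int64(40), np.int64(40)), (np.int64(45), np.int64(46), np.int64(44)), (np.int64(40), np.int64(41), np.int64(41)), (np.int64(33), np.int64(33), np.int64(31))]
0 (np.float64(381.5093670688555), np.float64(242.00655215048766))
0.01 (np.float64(381.69244381182835), np.float64(239.0419727407767))
0.02 (np.float64(381.8767712883223), np.float64(236.0571400821629))
0.03 (np.float64(382.0623623593065), np.float64(233.05184591572953))
0.04 (np.float64(382.24923006268455), np.float64(230.02587911744263))
0.05 (np.float64(382.43738761634756), np.float64(226.97902564871018))
```

Emit:
{"fn": "arm_command", "kwargs": {
  "xyz": [
    [0,0,-0.001],
    [0,0,-0.002],
    [0,0,-0.003],
    [0,0,-0.004],
    [0,0,-0.004]
  ],
  "rot": [
    [0,0,0],
    [0,0,0],
    [0,0,0],
    [0,0,0],
    [0,0,0]
  ]
}}

```text
time: 10.4
ee_pos: [0.453, -0.0662, 0.0014]
eef_rot: [0.987, 0.161, -0.0, 0.001]
ft_force: [-18.1, 1.4, 44.3]
width: 0.0007
grip_force: 22.2
```

Emit:
{"fn": "arm_command", "kwargs": {
  "xyz": [
    [0,0,0.008],
    [0,0,0.02],
    [0,0,0.02],
    [0,0,0.02],
    [0,0,0.02],
    [0,0,0.02],
    [0,0,0.02],
    [0,0,0.02],
    [0,0,0.01],
    [0,0,0.005],
    [0,0,0.002],
    [0,0,0.0],
    [0,0,-0.001],
    [0,0,-0.001]
  ],
  "rot": [
    [0,0,0],
    [0,0,0],
    [0,0,0],
    [0,0,0],
    [0,0,0],
    [0,0,0],
    [0,0,0],
    [0,0,0],
    [0,0,0],
    [0,0,0],
    [0,0,0],
    [0,0,0],
    [0,0,0],
    [0,0,0]
  ],
  "grip": 0.6
}}

```text
time: 11.57
ee_pos: [0.4526, -0.066, -0.0025]
eef_rot: [0.987, 0.161, -0.0, -0.0]
ft_force: [1.0, 0.5, -0.3]
width: 0.0525
grip_force: 0.0
```

Emit:
{"fn": "arm_command", "kwargs": {
  "xyz": [
    [0,0,-0.003],
    [0,0,-0.006],
    [0,0,-0.009],
    [0,0,-0.011],
    [0,0,-0.013],
    [0,0,-0.015],
    [0,0,-0.016],
    [0,0,-0.016]
  ],
  "rot": [
    [0,0,0],
    [0,0,0],
    [0,0,0],
    [0,0,0],
    [0,0,0],
    [0,0,0],
    [0,0,0],
    [0,0,0]
  ]
}}

```text
time: 12.23
ee_pos: [0.4526, -0.066, -0.0184]
eef_rot: [0.987, 0.161, -0.0, -0.0]
ft_force: [0.3, -0.2, -0.9]
width: 0.0524
grip_force: 0.0
```

Tips are now about 14 mm above the table; go 4 mm lower and close.

Emit:
{"fn": "arm_command", "kwargs": {
  "xyz": [
    [0,0,-0.002],
    [0,0,-0.004],
    [0,0,-0.004],
    [0,0,-0.004],
    [0,0,-0.004],
    [0,0,-0.004],
    [0,0,-0.004],
    [0,0,-0.004],
    [0,0,-0.004],
    [0,0,-0.004],
    [0,0,-0.004],
    [0,0,-0.004]
  ],
  "rot": [
    [0,0,0],
    [0,0,0],
    [0,0,0],
    [0,0,0],
    [0,0,0],
    [0,0,0],
    [0,0,0],
    [0,0,0],
    [0,0,0],
    [0,0,0],
    [0,0,0],
    [0,0,0]
  ],
  "grip": 0.0,
  "squeeze": 40
}}

```text
time: 13.23
ee_pos: [0.4528, -0.0661, -0.0222]
eef_rot: [0.987, 0.161, 0.0, 0.0]
ft_force: [0.1, -0.1, 1.9]
width: 0.0121
grip_force: 40.0
```

Emit:
{"fn": "arm_command", "kwargs": {
  "xyz": [
    [0,0,0.001],
    [-0.01,0,0.002],
    [-0.025,0.005,0.002],
    [-0.04,0.015,0.002],
    [-0.055,0.03,0.002],
    [-0.066,0.055,0.002],
    [-0.066,0.08,0.002],
    [-0.066,0.105,0.002],
    [-0.066,0.13,0.002],
    [-0.066,0.155,0.002],
    [-0.066,0.18,0.002],
    [-0.066,0.205,0.002],
    [-0.066,0.225,0.002],
    [-0.066,0.238,0.002],
    [-0.066,0.242,0.002],
    [-0.066,0.242,0.001],
    [-0.066,0.242,0.0],
    [-0.066,0.242,0.0]
  ],
  "rot": [
    [0,0,0],
    [0,0,0],
    [0,0,0],
    [0,0,0],
    [0,0,-0.02],
    [0,0,-0.04],
    [0,0,-0.06],
    [0,0,-0.08],
    [0,0,-0.1],
    [0,0,-0.12],
    [0,0,-0.14],
    [0,0,-0.16],
    [0,0,-0.18],
    [0,0,-0.19],
    [0,0,-0.19],
    [0,0,-0.19],
    [0,0,-0.19],
    [0,0,-0.19]
  ]
}}

```text
time: 14.73
ee_pos: [0.3864, 0.175, -0.0222]
eef_rot: [0.998, 0.066, -0.0, 0.0]
ft_force: [-3.9, 1.5, 4.0]
width: 0.0115
grip_force: 40.0
```

Run:
```python
from h import *
np.set_printoptions(precision=4,suppress=True)
im=r.camera('top'); r.camera('wrist'); r.camera('scene')
for cam in ['top','wrist','scene']:
  for l in ['tray','tray_handle','free_dock','dock_mouth']:
    for d in r.spot_point(l,cam)[:1]: print(cam,l,round(d['conf'],2),w(cam,d['at']))
```

```text
top tray 0.73 [ 0.4673  0.1884 -0.0012]
top free_dock 0.83 [0.6507 0.215  0.0027]
top dock_mouth 0.71 [0.5985 0.2031 0.0303]
wrist tray 0.75 [0.4681 0.1876 0.0024]
wrist tray_handle 0.58 [0.3797 0.1748 0.0177]
scene tray 0.6 [0.4676 0.1861 0.001 ]
scene free_dock 0.98 [ 0.6501  0.2085 -0.0005]
scene dock_mouth 0.85 [0.5941 0.1994 0.0263]
```

Emit:
{"fn": "arm_command", "kwargs": {
  "xyz": [
    [0,0,0],
    [0,0,0],
    [0,0,0],
    [0,0,0.01],
    [0,0,0.04],
    [0.005,0,0.075],
    [0.015,-0.02,0.11],
    [0.03,-0.055,0.13],
    [0.04,-0.09,0.15],
    [0.05,-0.13,0.17],
    [0.055,-0.17,0.17],
    [0.06,-0.21,0.17],
    [0.065,-0.25,0.17],
    [0.07,-0.29,0.17],
    [0.075,-0.33,0.17],
    [0.08,-0.37,0.17],
    [0.085,-0.41,0.17],
    [0.09,-0.45,0.17],
    [0.095,-0.485,0.17],
    [0.1,-0.51,0.17]
  ],
  "rot": [
    [0,0,0],
    [0,0,0],
    [0,0,0],
    [0,0,0],
    [0,0,0],
    [0,0,0],
    [0,0,-0.02],
    [0,0,-0.04],
    [0,0,-0.06],
    [0,0,-0.08],
    [0,0,-0.1],
    [0,0,-0.12],
    [0,0,-0.132],
    [0,0,-0.132],
    [0,0,-0.132],
    [0,0,-0.132],
    [0,0,-0.132],
    [0,0,-0.132],
    [0,0,-0.132],
    [0,0,-0.132]
  ],
  "grip": 0.45
}}

```text
time: 17.15
ee_pos: [0.4858, -0.3379, 0.1484]
eef_rot: [1.0, -0.001, 0.0, 0.0]
ft_force: [-0.1, 0.1, 0.1]
width: 0.0391
grip_force: 0.0
```

Emit:
{"fn": "arm_command", "kwargs": {
  "xyz": [
    [0,-0.01,0],
    [0,-0.01,0],
    [0,-0.01,0]
  ],
  "rot": [
    [0,0,0],
    [0,0,0],
    [0,0,0]
  ],
  "grip": 1.0
}}

```text
time: 17.4
ee_pos: [0.4868, -0.3431, 0.148]
eef_rot: [1.0, 0.001, 0.0, -0.001]
ft_force: [1.5, -0.2, -0.7]
width: 0.0519
grip_force: 0.0
```

Run:
```python
from h import *
np.set_printoptions(precision=4,suppress=True)
s=r.read_state();print(s['time'],s['ee_pos'],s['eef_rot'])
im=r.camera('wrist'); cv2.imwrite('pics/w3.png',im[:,:,::-1])
for d in r.spot_point('dish','wrist')[:3]: print(round(d['conf'],2),w('wrist',d['at']),px('wrist',w('wrist',d['at'])))
hsv=cv2.cvtColor(im,cv2.COLOR_RGB2HSV)
m=((hsv[...,1]<60)&(hsv[...,2]>110)).astype(np.uint8)
u0,v0=px('wrist',[.522,-.346,.007]); 
n,lab,st,ce=cv2.connectedComponentsWithStats(cv2.morphologyEx(m,cv2.MORPH_OPEN,np.ones((5,5))))
for i in range(1,n):
  if 300<st[i,4]<8000: print(st[i],ce[i],ray('wrist',*ce[i],.010))
print(u0,v0)
im=r.camera('top');
for d in r.spot_point('tray','top')[:1]: print('tray',w('top',d['at']))
```

```text
17.4 [ 0.4868 -0.3431  0.148 ] [ 1.      0.0006  0.0001 -0.0005]
0.97 [ 0.5249 -0.3408 -0.0001] (np.float64(321.3346098085233), np.float64(172.84275878997136))
0.87 [ 0.4287 -0.3823  0.0025] (np.float64(360.7798162130773), np.float64(265.95252387122764))
0.71 [ 0.5299 -0.2157  0.0006] (np.float64(192.3888379361526), np.float64(167.2970230616777))
[ 412    0   85   88 3032] [454.7431  43.2332] [ 0.6368 -0.4552  0.01  ]
[ 528    0   70   47 2115] [562.8482  17.8388] [ 0.6563 -0.5443  0.01  ]
[ 290   46   64  161 3699] [317.2566 164.3431] [ 0.5339 -0.337   0.01  ]
[606  70  34  26 305] [623.659   84.2295] [ 0.6046 -0.6083  0.01  ]
[628 107  12  41 308] [635.1786 131.5617] [ 0.5645 -0.6287  0.01  ]
326.6995757292905 176.70484653038264
tray [ 0.4689  0.1896 -0.0025]
```

Run:
```python
from h import *
np.set_printoptions(precision=4,suppress=True)
im=cv2.imread('pics/w3.png'); g=cv2.cvtColor(im,cv2.COLOR_BGR2GRAY)
c=cv2.HoughCircles(g[120:230,270:390],cv2.HOUGH_GRADIENT_ALT,1,20,param1=150,param2=.6,minRadius=22,maxRadius=45)
print(c)
for a,b,rr in c[0][:4]:
  for z in (.011,.014): print(ray('wrist',a+270,b+120,z), rr)
m=(g>105).astype(np.uint8)*255; m=cv2.morphologyEx(m,cv2.MORPH_OPEN,cv2.getStructuringElement(cv2.MORPH_ELLIPSE,(25,25)))
n,l,st,ce=cv2.connectedComponentsWithStats(m)
for i in range(1,n):
  if abs(ce[i][0]-322)<30 and abs(ce[i][1]-172)<40: print(st[i],ce[i],ray('wrist',*ce[i],.011))
```

```text
[[[52.     56.     29.6087]]]
[ 0.5231 -0.3419  0.011 ] 29.60867
[ 0.5235 -0.3419  0.014 ] 29.60867
[ 292  144   62   63 3071] [322.1162 175.508 ] [ 0.5236 -0.342   0.011 ]
```

Emit:
{"fn": "arm_command", "kwargs": {
  "xyz": [
    [0.015,0.002,-0.02],
    [0.03,0.002,-0.055],
    [0.037,0.002,-0.09],
    [0.037,0.002,-0.12],
    [0.037,0.002,-0.14],
    [0.037,0.002,-0.155],
    [0.037,0.002,-0.164],
    [0.037,0.002,-0.169],
    [0.037,0.002,-0.172],
    [0.037,0.002,-0.174],
    [0.037,0.002,-0.174]
  ],
  "rot": [
    [0,0,0],
    [0,0,0],
    [0,0,0],
    [0,0,0],
    [0,0,0],
    [0,0,0],
    [0,0,0],
    [0,0,0],
    [0,0,0],
    [0,0,0],
    [0,0,0]
  ],
  "grip": 1.0
}}

```text
time: 18.52
ee_pos: [0.5242, -0.3422, -0.0255]
eef_rot: [1.0, 0.0, 0.0, 0.0]
ft_force: [0.9, 0.2, 1.1]
width: 0.0869
grip_force: 0.0
```

Emit:
{"fn": "arm_command", "kwargs": {
  "xyz": [
    [0,0,0],
    [0,0,0],
    [0,0,0],
    [0,0,0],
    [0,0,0],
    [0,0,0],
    [0,0,0],
    [0,0,0],
    [0,0,0]
  ],
  "rot": [
    [0,0,0],
    [0,0,0],
    [0,0,0],
    [0,0,0],
    [0,0,0],
    [0,0,0],
    [0,0,0],
    [0,0,0],
    [0,0,0]
  ],
  "grip": 0.5,
  "squeeze": 8
}}

```text
time: 19.27
ee_pos: [0.5237, -0.3421, -0.0261]
eef_rot: [1.0, 0.0, 0.0, 0.0]
ft_force: [-0.9, -0.2, 1.6]
width: 0.0541
grip_force: 8.0
```

Emit:
{"fn": "arm_command", "kwargs": {
  "xyz": [
    [0,0,0.005],
    [0,0,0.015],
    [0,0,0.03],
    [-0.004,0.004,0.05],
    [-0.01,0.012,0.07],
    [-0.018,0.026,0.09],
    [-0.026,0.046,0.1],
    [-0.034,0.072,0.106],
    [-0.042,0.1,0.11],
    [-0.05,0.128,0.11],
    [-0.058,0.156,0.11],
    [-0.066,0.184,0.11],
    [-0.074,0.212,0.11],
    [-0.082,0.24,0.11],
    [-0.09,0.268,0.11],
    [-0.098,0.296,0.11],
    [-0.104,0.324,0.11],
    [-0.11,0.352,0.11],
    [-0.115,0.38,0.11],
    [-0.12,0.408,0.11]
  ],
  "rot": [
    [0,0,0],
    [0,0,0],
    [0,0,0],
    [0,0,0],
    [0,0,0.01],
    [0,0,0.02],
    [0,0,0.03],
    [0,0,0.04],
    [0,0,0.05],
    [0,0,0.06],
    [0,0,0.07],
    [0,0,0.08],
    [0,0,0.09],
    [0,0,0.1],
    [0,0,0.11],
    [0,0,0.12],
    [0,0,0.13],
    [0,0,0.132],
    [0,0,0.132],
    [0,0,0.132]
  ]
}}

```text
time: 20.93
ee_pos: [0.4035, 0.0672, 0.0847]
eef_rot: [0.998, 0.066, 0.001, 0.0]
ft_force: [0.8, 0.3, -0.3]
width: 0.054
grip_force: 8.0
```

Emit:
{"fn": "arm_command", "kwargs": {
  "xyz": [
    [-0.002,0.028,0],
    [-0.003,0.054,0],
    [-0.003,0.076,0],
    [-0.003,0.094,0],
    [-0.003,0.106,0],
    [-0.003,0.112,0],
    [-0.003,0.114,0],
    [-0.003,0.114,0],
    [-0.003,0.114,0]
  ],
  "rot": [
    [0,0,0],
    [0,0,0],
    [0,0,0],
    [0,0,0],
    [0,0,0],
    [0,0,0],
    [0,0,0],
    [0,0,0],
    [0,0,0]
  ]
}}

```text
time: 21.68
ee_pos: [0.4009, 0.1791, 0.0839]
eef_rot: [0.998, 0.066, 0.0, 0.0]
ft_force: [0.1, 0.2, -1.0]
width: 0.0538
grip_force: 8.0
```

Run:
```python
from h import *
np.set_printoptions(precision=4,suppress=True)
s=r.read_state();print(s['time'],s['ee_pos'],s['eef_rot'],s['width'])
save('wrist','w4',(90,0,550,345),1.73)
for d in r.spot_point('tray','wrist')[:2]+r.spot_point('dish','wrist')[:2]: print(round(d['conf'],2),w('wrist',d['at']))
```

```text
21.6833 [0.4009 0.1791 0.0839] [0.9978 0.0659 0.     0.0003] 0.05375441601111617
0.65 [0.467  0.1837 0.0012]
0.59 [0.4011 0.1776 0.1089]
```

View pics/w4.png

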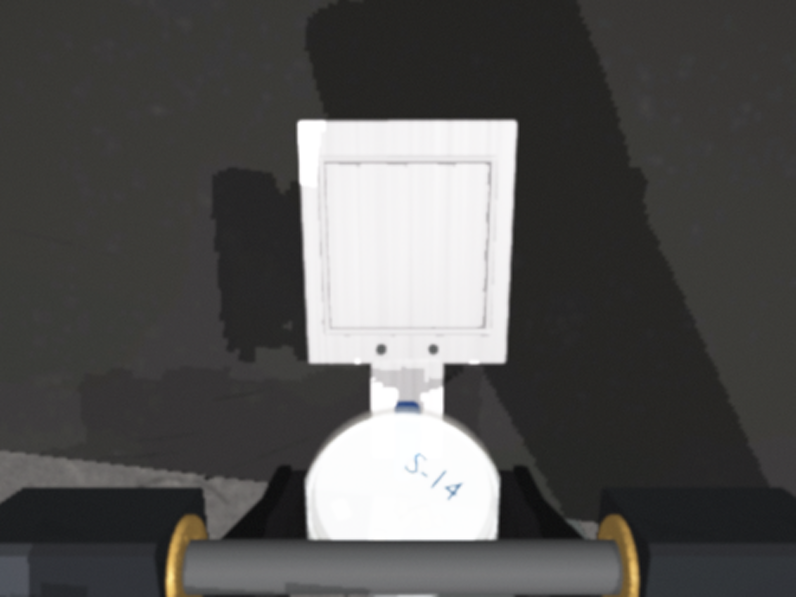

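Run:
```python
from h import *
np.set_printoptions(precision=4,suppress=True)
P=[(298,121,52,46),(517,121,52,-46),(506,362,-52,-46),(309,362,-52,46)]
k=lambda a,b,z:ray('wrist',90+a/1.73,b/1.73,z)
W=np.array([k(a,b,.004)[:2] for a,b,_,_ in P]); A=np.array([p[2:] for p in P],float)/1000
m=W.mean(0);B=W-m
th=np.arctan2((A[:,0]*B[:,1]-A[:,1]*B[:,0]).sum(),(A*B).sum()); R=np.array([[np.cos(th),-np.sin(th)],[np.sin(th),np.cos(th)]])
print('tray',m,th,(B-A@R.T)*1000)
F=np.array([k(a,b,.007)[:2] for a,b in[(325,161),(490,161),(486,328),(329,328)]]);print('rim inside',F.mean(0))
for z in(.121,.124): print(k(404,411,z)[:2]-.0285*R@[1,0],k(404,490,z)[:2])
```

```text
tray [0.4682 0.1856] 0.13310486640850308 [[-0.5194 -0.2727]
 [-0.7139  0.2328]
 [ 0.5161  0.1871]
 [ 0.7172 -0.1472]]
rim inside [0.4684 0.1857]
[0.4004 0.1786] [0.4054 0.1793]
[0.4013 0.1788] [0.4067 0.1795]
```

Emit:
{"fn": "arm_command", "kwargs": {
  "xyz": [
    [0.01,0.001,0],
    [0.03,0.003,-0.005],
    [0.05,0.005,-0.015],
    [0.063,0.0065,-0.03],
    [0.0675,0.0065,-0.05],
    [0.0675,0.0065,-0.068],
    [0.0675,0.0065,-0.083],
    [0.0675,0.0065,-0.093],
    [0.0675,0.0065,-0.099],
    [0.0675,0.0065,-0.102],
    [0.0675,0.0065,-0.104],
    [0.0675,0.0065,-0.1055],
    [0.0675,0.0065,-0.1058],
    [0.0675,0.0065,-0.1058]
  ],
  "rot": [
    [0,0,0],
    [0,0,0],
    [0,0,0],
    [0,0,0],
    [0,0,0],
    [0,0,0],
    [0,0,0],
    [0,0,0],
    [0,0,0],
    [0,0,0],
    [0,0,0],
    [0,0,0],
    [0,0,0],
    [0,0,0]
  ]
}}

```text
time: 23.0
ee_pos: [0.4686, 0.1865, -0.0215]
eef_rot: [0.998, 0.066, 0.0, 0.0]
ft_force: [-0.0, -0.1, -0.5]
width: 0.0538
grip_force: 8.0
```

Open to full (wider over the rim), then rise.

Emit:
{"fn": "arm_command", "kwargs": {
  "xyz": [
    [0,0,0],
    [0,0,0],
    [0,0,0],
    [0,0,0],
    [0,0,0],
    [0,0,0.003],
    [0,0,0.015],
    [0,0,0.04],
    [-0.01,0,0.07],
    [-0.03,-0.004,0.1],
    [-0.05,-0.007,0.12],
    [-0.065,-0.009,0.13],
    [-0.07,-0.009,0.13],
    [-0.07,-0.009,0.13]
  ],
  "rot": [
    [0,0,0],
    [0,0,0],
    [0,0,0],
    [0,0,0],
    [0,0,0],
    [0,0,0],
    [0,0,0],
    [0,0,0],
    [0,0,0],
    [0,0,0],
    [0,0,0],
    [0,0,0],
    [0,0,0],
    [0,0,0]
  ],
  "grip": 1.0
}}

```text
time: 24.17
ee_pos: [0.3981, 0.1773, 0.1089]
eef_rot: [0.998, 0.067, 0.001, 0.001]
ft_force: [-0.7, 0.1, 0.8]
width: 0.0871
grip_force: 0.0
```

Run:
```python
from h import *
np.set_printoptions(precision=4,suppress=True)
s=r.read_state();print(s['time'],s['ee_pos'],s['eef_rot'],s['width'])
im=r.camera('wrist'); r.camera('top');r.camera('scene')
cv2.imwrite('pics/w5full.png',im[:,:,::-1])
for l in ['tray','dish','tray_handle','free_dock','dock_mouth']:
  for c in ['wrist','top','scene']:
    for d in r.spot_point(l,c)[:1]: print(l,c,round(d['conf'],2),w(c,d['at']))
g=cv2.cvtColor(im,cv2.COLOR_RGB2GRAY)
c=cv2.HoughCircles(g[:250],cv2.HOUGH_GRADIENT_ALT,1,20,param1=100,param2=.5,minRadius=25,maxRadius=60)
if c is not None:
  for a,b,q in c[0][:4]: print(a,b,q,ray('wrist',a,b,.016))
cv2.imwrite('pics/w5.png',cv2.resize(im[0:330,0:640],None,fx=1.25,fy=1.25)[:,:,::-1])
```

```text
24.1667 [0.3981 0.1773 0.1089] [0.9978 0.0665 0.0012 0.0007] 0.08713627056735004
tray scene 0.9 [0.469  0.1904 0.0015]
dish wrist 0.86 [0.4659 0.1884 0.0023]
dish top 0.85 [ 0.4268 -0.3817  0.0006]
dish scene 0.68 [ 0.4193 -0.3811 -0.0009]
tray_handle wrist 0.77 [0.3797 0.1765 0.0146]
tray_handle top 0.48 [ 0.553   0.5629 -0.0012]
tray_handle scene 0.71 [0.3848 0.1756 0.019 ]
free_dock top 0.89 [ 0.6496  0.2157 -0.0002]
free_dock scene 0.76 [ 0.6469  0.2091 -0.0002]
dock_mouth top 0.94 [0.5995 0.2055 0.0263]
dock_mouth scene 0.8 [0.5977 0.1992 0.0255]
322.0 138.0 51.700703 [0.4689 0.1872 0.016 ]
322.0 138.0 40.332756 [0.4689 0.1872 0.016 ]
315.0 223.0 45.551643 [0.399  0.1839 0.016 ]
```

View pics/w5.png

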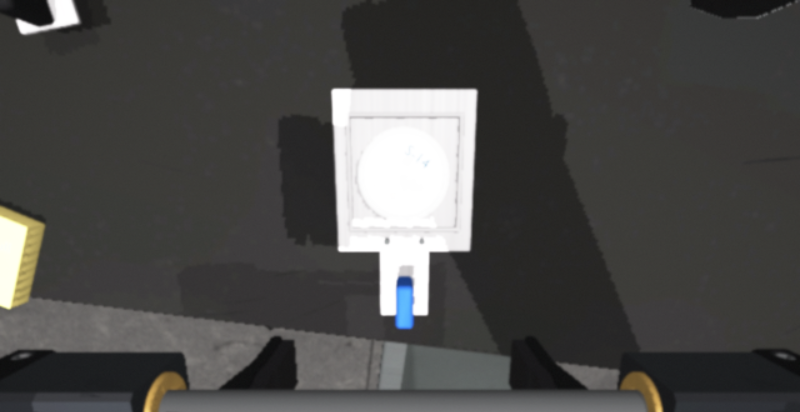

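Emit:
{"fn": "arm_command", "kwargs": {
  "xyz": [
    [0.01,0.002,0.01],
    [0.03,0.006,0.025],
    [0.06,0.012,0.04],
    [0.09,0.018,0.055],
    [0.115,0.022,0.06],
    [0.13,0.025,0.06],
    [0.135,0.025,0.06],
    [0.135,0.025,0.06],
    [0.135,0.025,0.06],
    [0.135,0.025,0.06]
  ],
  "rot": [
    [0,0,0],
    [0,0,0],
    [0,0,0],
    [0,0,0],
    [0,0,0],
    [0,0,0],
    [0,0,0],
    [0,0,0],
    [0,0,0],
    [0,0,0]
  ]
}}

```text
time: 25.9
ee_pos: [0.5321, 0.2024, 0.1679]
eef_rot: [0.998, 0.067, -0.0, 0.0]
ft_force: [0.3, -0.5, -0.4]
width: 0.0869
grip_force: 0.0
```

Run:
```python
from h import *
np.set_printoptions(precision=4,suppress=True)
s=r.read_state();print(s['time'],s['ee_pos'],s['eef_rot'])
im=r.camera('wrist'); cv2.imwrite('pics/w6full.png',im[:,:,::-1])
for l in ['free_dock','dock_mouth','tray','dish']:
    for d in r.spot_point(l,'wrist')[:1]: print(l,round(d['conf'],2),w('wrist',d['at']),px('wrist',w('wrist',d['at'])))
np.save('T6.npy',r.camera_model('wrist')['T'])
# rectify onto z=.041, 0.5mm/px, axes: col=-y,row=-x around (.65,.211)
x0,y0,S=.65,.211,2000
pts=[(x,y) for x in(.56,.72) for y in(.13,.29)]
src=np.float32([px('wrist',[x,y,.041]) for x,y in pts]); dst=np.float32([((y0-y)*S+200,(x0-x)*S+200) for x,y in pts])
H=cv2.getPerspectiveTransform(src,dst); rec=cv2.warpPerspective(im,H,(400,400)); g=cv2.cvtColor(rec,cv2.COLOR_RGB2GRAY)
cv2.imwrite('pics/rec.png',g)
e=cv2.Canny(g,60,150); L=cv2.HoughLinesP(e,1,np.pi/720,40,minLineLength=50,maxLineGap=8)[:,0]
for a,b,c,d in L:
    p=np.array([x0-(b-200)/S,y0-(a-200)/S]);q=np.array([x0-(d-200)/S,y0-(c-200)/S])
    if abs(q-p)[0]>abs(q-p)[1]:
        if q[0]<p[0]:p,q=q,p
        print('X ang %.3f'%np.arctan2(q[1]-p[1],q[0]-p[0]),p,q)
    else:
        if q[1]<p[1]:p,q=q,p
        print('Y ang %.3f'%np.arctan2(-(q[0]-p[0]),q[1]-p[1]),p,q)
```

```text
25.9 [0.5321 0.2024 0.1679] [ 0.9978  0.0667 -0.0002  0.0003]
free_dock 0.79 [0.6472 0.2094 0.0017] (np.float64(330.756960963512), np.float64(90.22252259925583))
dock_mouth 0.78 [0.5969 0.2029 0.0277] (np.float64(330.71842162572585), np.float64(145.5858566364421))
dish 0.91 [ 0.4677  0.1885 -0.0014] (np.float64(326.8041734511507), np.float64(264.6378592932145))
Y ang 0.133 [0.725  0.1115] [0.715  0.1865]
X ang 0.169 [0.5975 0.16  ] [0.709 0.179]
Y ang 0.131 [0.7095 0.2275] [0.6985 0.311 ]
X ang 0.171 [0.611  0.1435] [0.718 0.162]
X ang 0.166 [0.605  0.1535] [0.7035 0.17  ]
Y ang 0.162 [0.6055 0.166 ] [0.594  0.2365]
X ang 0.169 [0.593 0.262] [0.6985 0.28  ]
Y ang 0.169 [0.708  0.1805] [0.694  0.2625]
Y ang 0.171 [0.699 0.184] [0.686  0.2595]
X ang 0.170 [0.588 0.25 ] [0.6345 0.258 ]
Y ang 0.169 [0.7125 0.198 ] [0.702  0.2595]
X ang 0.168 [0.6395 0.1595] [0.716  0.1725]
X ang 0.182 [0.637 0.25 ] [0.6805 0.258 ]
Y ang 0.172 [0.7085 0.1795] [0.6945 0.26  ]
X ang 0.171 [0.59  0.261] [0.6335 0.2685]
```

Emit:
{"fn": "arm_command", "kwargs": {
  "xyz": [
    [-0.02,-0.004,0],
    [-0.055,-0.01,0],
    [-0.09,-0.017,-0.01],
    [-0.12,-0.023,-0.03],
    [-0.14,-0.0275,-0.06],
    [-0.146,-0.0275,-0.09],
    [-0.146,-0.0275,-0.12],
    [-0.146,-0.0275,-0.145],
    [-0.146,-0.0275,-0.165],
    [-0.146,-0.0275,-0.178],
    [-0.146,-0.0275,-0.185],
    [-0.146,-0.0275,-0.189],
    [-0.146,-0.0275,-0.19],
    [-0.146,-0.0275,-0.19],
    [-0.146,-0.0275,-0.19]
  ],
  "rot": [
    [0,0,0],
    [0,0,0],
    [0,0,0],
    [0,0,0],
    [0,0,0],
    [0,0,0],
    [0,0,0],
    [0,0,0],
    [0,0,0],
    [0,0,0],
    [0,0,0],
    [0,0,0],
    [0,0,0],
    [0,0,0],
    [0,0,0]
  ],
  "grip": 0.5
}}

```text
time: 27.4
ee_pos: [0.3879, 0.1751, -0.0212]
eef_rot: [0.998, 0.066, 0.001, -0.0]
ft_force: [0.8, -0.2, 0.1]
width: 0.0436
grip_force: 0.0
```

Emit:
{"fn": "arm_command", "kwargs": {
  "xyz": [
    [0,0,0],
    [0,0,0],
    [0,0,0],
    [0,0,0],
    [0,0,0],
    [0,0,0],
    [0,0,0],
    [0,0,0],
    [0,0,0],
    [0,0,0]
  ],
  "rot": [
    [0,0,0],
    [0,0,0],
    [0,0,0],
    [0,0,0],
    [0,0,0],
    [0,0,0],
    [0,0,0],
    [0,0,0],
    [0,0,0],
    [0,0,0]
  ],
  "grip": 0.0,
  "squeeze": 55
}}

```text
time: 28.23
ee_pos: [0.3873, 0.1749, -0.022]
eef_rot: [0.998, 0.066, 0.0, 0.0]
ft_force: [0.1, -0.8, 2.0]
width: 0.0113
grip_force: 55.0
```

```bash
cat >> h.py <<'E'
def trayedges(name):
    im=r.camera('wrist'); cv2.imwrite('pics/'+name+'.png',im[:,:,::-1]); g=cv2.GaussianBlur(cv2.cvtColor(im,cv2.COLOR_RGB2GRAY),(3,3),0).astype(float)
    M=np.array(r.camera_model('wrist')['T']); out=[]
    return g
def edge1(v):  # subpixel of strongest rise
    d=np.abs(np.diff(v)); i=int(d.argmax()); k=slice(max(i-2,0),i+3); return (np.arange(len(d))[k]*d[k]).sum()/d[k].sum()+.5
E
python3 - <<'E'
from h import *
np.set_printoptions(precision=2,suppress=True)
s=r.read_state();print(s['ee_pos'],s['eef_rot'])
g=trayedges('g1')
# predicted tray corners
th=.133;R=np.array([[np.cos(th),-np.sin(th)],[np.sin(th),np.cos(th)]]);c=np.array([.4683,.1857])
C=[px('wrist',np.r_[c+R@[x,y],.004]) for x,y in((.052,.046),(.052,-.046),(-.052,-.046),(-.052,.046))];print(np.array(C))
for d in r.spot_point('dish','wrist')[:1]+r.spot_point('tray','wrist')[:1]: print(w('wrist',d['at']))
for row in range(20,200,20):
    v=g[row]; print(row, 150+edge1(v[150:260]), 380+edge1(v[380:500]))
for col in (230,260,290,380,410): print(col, edge1(g[:60,col]))
E
```

```text
[ 0.39  0.17 -0.02] [1.   0.07 0.   0.  ]
[[213.23 -11.51]
 [432.57 -11.51]
 [414.34 227.66]
 [231.29 227.72]]
[0.47 0.19 0.  ]
20 215.28217821782178 428.4364161849711
40 216.94155844155844 427.25147928994085
60 218.63013698630135 425.45375722543355
80 219.56532663316582 424.28443113772454
100 221.32673267326732 422.4529411764706
120 222.6029411764706 421.3072289156627
140 224.36764705882354 419.4822485207101
160 225.58333333333331 418.3132530120482
180 227.71472392638037 416.4879518072289
230 15.712121212121213
260 34.60891089108911
290 34.456989247311824
380 34.43939393939394
410 29.794117647058822
```

Emit:
{"fn": "arm_command", "kwargs": {
  "xyz": [
    [0,0,0.002],
    [0,0,0.006],
    [0,0,0.012],
    [0,0,0.018],
    [0,0,0.023],
    [0,0,0.026],
    [0,0,0.027],
    [0,0,0.027],
    [0,0,0.027]
  ],
  "rot": [
    [0,0,0],
    [0,0,0],
    [0,0,0],
    [0,0,0],
    [0,0,0],
    [0,0,0],
    [0,0,0],
    [0,0,0],
    [0,0,0]
  ]
}}

```text
time: 29.13
ee_pos: [0.3872, 0.1748, 0.0049]
eef_rot: [0.998, 0.066, 0.0, 0.0]
ft_force: [0.5, 0.6, -1.6]
width: 0.0117
grip_force: 55.0
```

```bash
cat > meas.py <<'E'
from h import *
import sys
s=r.read_state();print(s['time'],s['ee_pos'],s['width'],s['grip_force'],s['eef_rot'])
g=trayedges(sys.argv[1])
W=[]
for row in range(20,200,20):
    v=g[row]; a,b=150+edge1(v[150:260]), 380+edge1(v[380:500]); W.append((row,b-a,(a+b)/2))
    print(row,a,b)
print([round(x[1],1) for x in W],[round(x[2],1) for x in W]); print([30+edge1(g[:60,c])-30 for c in(260,290,380)])
for d in r.spot_point('dish','wrist')[:1]: print(w('wrist',d['at']),d['conf'])
E
python3 meas.py g2
```

```text
29.1333 [0.38715966 0.17480399 0.00492204] 0.011723835843320686 54.99985696747899 [9.97800520e-01 6.62880881e-02 8.36552758e-06 1.11716188e-04]
20 215.535 428.39714285714285
40 217.3 427.1804733727811
60 218.57179487179488 425.41329479768785
80 219.6980198019802 424.2125748502994
100 221.51463414634145 422.4306358381503
120 222.6980198019802 421.29041916167665
140 224.4950980392157 419.45348837209303
160 225.63698630136986 418.3181818181818
180 227.7969696969697 416.46407185628743
[np.float64(212.9), np.float64(209.9), np.float64(206.8), np.float64(204.5), np.float64(200.9), np.float64(198.6), np.float64(195.0), np.float64(192.7), np.float64(188.7)] [np.float64(322.0), np.float64(322.2), np.float64(322.0), np.float64(322.0), np.float64(322.0), np.float64(322.0), np.float64(322.0), np.float64(322.0), np.float64(322.1)]
[np.float64(34.59345794392523), np.float64(34.54950495049505), np.float64(34.52830188679246)]
[0.46953763 0.18595096 0.03001346] 0.72
```

Emit:
{"fn": "arm_command", "kwargs": {
  "xyz": [
    [0.005,0,0],
    [0.015,0,0],
    [0.028,0.0005,0],
    [0.041,0.001,0],
    [0.052,0.0015,0],
    [0.058,0.0015,0],
    [0.06,0.0015,0],
    [0.06,0.0015,0]
  ],
  "rot": [
    [0,0,0.005],
    [0,0,0.012],
    [0,0,0.02],
    [0,0,0.028],
    [0,0,0.034],
    [0,0,0.036],
    [0,0,0.036],
    [0,0,0.036]
  ]
}}

```text
time: 29.9
ee_pos: [0.4473, 0.1765, 0.0047]
eef_rot: [0.996, 0.084, -0.0, -0.0]
ft_force: [-0.7, 0.8, -2.1]
width: 0.0115
grip_force: 55.0
```

Run:
```python
from h import *
np.set_printoptions(precision=4,suppress=True)
s=r.read_state();p=s['ee_pos'];q=s['eef_rot'];print(s['time'],p,2*np.arctan2(q[1],q[0]))
t=np.array([.9857,.1682]);n=np.array([-.1682,.9857]);print('t,n',t@p[:2],n@p[:2])
for c in('top','scene'):
  r.camera(c)
  for l in('free_dock','dock_mouth','tray','dish'):
    for d in r.spot_point(l,c)[:1]:
      a=w(c,d['at']);print(c,l,a,'t,n',t@a[:2],n@a[:2])
```

```text
29.9 [0.4473 0.1765 0.0047] 0.16850865499219167
t,n 0.47062392737720926 0.09874191552773656
top free_dock [0.6512 0.2141 0.0004] t,n 0.6779301226383696 0.10146954755411368
top dock_mouth [0.5991 0.2028 0.0276] t,n 0.6246353290060015 0.09908233620829035
top dish [ 0.4254 -0.3823  0.0015] t,n 0.35504679664041183 -0.4483753737305497
scene free_dock [0.6498 0.2111 0.0023] t,n 0.6760103637718995 0.09881915988012203
scene dock_mouth [0.5958 0.201  0.0248] t,n 0.6210878279621428 0.09791810687315386
scene tray [0.5256 0.1922 0.0304] t,n 0.5504608176006655 0.10104937662535964
scene dish [0.525  0.1916 0.0288] t,n 0.5497401204644052 0.1005379598031954
```

Emit:
{"fn": "arm_command", "kwargs": {
  "xyz": [
    [0.004,0.0007,0],
    [0.01,0.0017,0],
    [0.016,0.0027,0],
    [0.022,0.0037,0],
    [0.028,0.0048,0],
    [0.033,0.0056,0],
    [0.035,0.006,0],
    [0.035,0.006,0]
  ],
  "rot": [
    [0,0,0],
    [0,0,0],
    [0,0,0],
    [0,0,0],
    [0,0,0],
    [0,0,0],
    [0,0,0],
    [0,0,0]
  ]
}}

```text
time: 31.07
ee_pos: [0.4827, 0.1826, 0.0049]
eef_rot: [0.996, 0.084, -0.0, -0.0]
ft_force: [-0.0, -0.6, -1.2]
width: 0.0116
grip_force: 55.0
```

No contact; check z alignment implicitly by going on.

Emit:
{"fn": "arm_command", "kwargs": {
  "xyz": [
    [0.005,0.0008,0],
    [0.012,0.002,0],
    [0.019,0.0032,0],
    [0.026,0.0044,0],
    [0.033,0.0056,0],
    [0.04,0.0068,0],
    [0.047,0.008,0],
    [0.053,0.009,0],
    [0.057,0.0097,0],
    [0.059,0.0101,0],
    [0.059,0.0101,0]
  ],
  "rot": [
    [0,0,0],
    [0,0,0],
    [0,0,0],
    [0,0,0],
    [0,0,0],
    [0,0,0],
    [0,0,0],
    [0,0,0],
    [0,0,0],
    [0,0,0],
    [0,0,0]
  ]
}}

```text
time: 31.98
ee_pos: [0.5415, 0.1927, 0.0049]
eef_rot: [0.996, 0.084, -0.0, -0.0]
ft_force: [-0.3, 0.8, -2.7]
width: 0.0116
grip_force: 55.0
```

```bash
python3 meas.py g3
python3 - <<'E'
from h import *
np.set_printoptions(precision=4,suppress=True)
t=np.array([.9857,.1682]);n=np.array([-.1682,.9857])
for c in('top','scene'):
  r.camera(c)
  for l in('free_dock','tray','tray_handle','dish'):
    for d in r.spot_point(l,c)[:1]:
      a=w(c,d['at']);print(c,l,a,'t,n',t@a[:2],n@a[:2])
E
```

```text
31.9833 [0.54148687 0.19265228 0.00489315] 0.011627257489719505 54.99982279725373 [ 9.96443716e-01  8.42609948e-02 -3.39267480e-05 -7.10235967e-05]
20 174.85922330097088 469.6413612565445
40 177.12926829268292 467.5673575129534
60 179.1971153846154 465.51522842639594
80 181.28365384615384 463.535175879397
100 183.3755980861244 461.5100502512563
120 185.40952380952382 459.5150753768844
140 187.41555555555556 457.5050505050505
160 189.4203539823009 455.5536585365854
180 201.80316742081448 443.36829268292684
[np.float64(294.8), np.float64(290.4), np.float64(286.3), np.float64(282.3), np.float64(278.1), np.float64(274.1), np.float64(270.1), np.float64(266.1), np.float64(241.6)] [np.float64(322.3), np.float64(322.3), np.float64(322.4), np.float64(322.4), np.float64(322.4), np.float64(322.5), np.float64(322.5), np.float64(322.5), np.float64(322.6)]
[np.float64(34.56666666666666), np.float64(34.56593406593407), np.float64(35.62222222222222)]
[0.6208856  0.20560886 0.02947506] 0.7
top dish [ 0.4291 -0.3806  0.0012] t,n 0.3589010027376896 -0.44734543969473056
scene free_dock [ 0.6489  0.2101 -0.0013] t,n 0.6749730535039469 0.09792792961808798
scene tray [0.6207 0.2059 0.0275] t,n 0.6464208673225535 0.09858237813768592
scene tray_handle [0.5413 0.1933 0.0429] t,n 0.566051427339293 0.099460858704283
scene dish [0.6212 0.2074 0.0291] t,n 0.647231806999319 0.09998914691357498
```

Emit:
{"fn": "arm_command", "kwargs": {
  "xyz": [
    [0.004,0.0007,0],
    [0.01,0.0017,0],
    [0.016,0.0027,0],
    [0.02,0.0034,0],
    [0.022,0.0037,0],
    [0.0225,0.0038,0],
    [0.0225,0.0038,0]
  ],
  "rot": [
    [0,0,0],
    [0,0,0],
    [0,0,0],
    [0,0,0],
    [0,0,0],
    [0,0,0],
    [0,0,0]
  ]
}}

```text
time: 33.17
ee_pos: [0.5637, 0.1964, 0.0048]
eef_rot: [0.996, 0.084, -0.0, -0.0]
ft_force: [-1.0, -0.8, -0.9]
width: 0.0116
grip_force: 55.0
```

Emit:
{"fn": "arm_command", "kwargs": {
  "xyz": [
    [0.001,0.0002,-0.0005],
    [0.0015,0.0003,-0.001],
    [0.002,0.0003,-0.0015],
    [0.002,0.0003,-0.0015]
  ],
  "rot": [
    [0,0,0],
    [0,0,0],
    [0,0,0],
    [0,0,0]
  ]
}}

```text
time: 33.5
ee_pos: [0.5657, 0.1966, 0.0034]
eef_rot: [0.996, 0.084, -0.0, 0.0]
ft_force: [-0.7, 1.5, -1.3]
width: 0.0117
grip_force: 55.0
```

Emit:
{"fn": "arm_command", "kwargs": {
  "xyz": [
    [0.001,0.0002,0],
    [0.0015,0.0003,0],
    [0.002,0.0003,0],
    [0.002,0.0003,0]
  ],
  "rot": [
    [0,0,0],
    [0,0,0],
    [0,0,0],
    [0,0,0]
  ]
}}

```text
time: 33.83
ee_pos: [0.5679, 0.1969, 0.0035]
eef_rot: [0.996, 0.084, 0.0, 0.0]
ft_force: [-0.9, -0.9, -1.5]
width: 0.0116
grip_force: 55.0
```

Emit:
{"fn": "arm_command", "kwargs": {
  "xyz": [
    [0.0005,0.0001,0],
    [0.001,0.0002,0],
    [0.0015,0.0003,0],
    [0.0015,0.0003,0]
  ],
  "rot": [
    [0,0,0],
    [0,0,0],
    [0,0,0],
    [0,0,0]
  ]
}}

```text
time: 34.17
ee_pos: [0.5684, 0.197, 0.0031]
eef_rot: [0.996, 0.084, -0.001, 0.0]
ft_force: [-3.0, -0.8, -2.4]
width: 0.0118
grip_force: 55.0
```

Emit:
{"fn": "arm_command", "kwargs": {
  "xyz": [
    [0.0005,0.0001,0],
    [0.001,0.0002,0],
    [0.001,0.0002,0],
    [0.001,0.0002,0]
  ],
  "rot": [
    [0,0,0],
    [0,0,0],
    [0,0,0],
    [0,0,0]
  ]
}}

```text
time: 34.5
ee_pos: [0.5683, 0.197, 0.0028]
eef_rot: [0.996, 0.085, -0.002, 0.001]
ft_force: [-9.6, -2.1, 1.3]
width: 0.0114
grip_force: 55.0
```

Emit:
{"fn": "arm_command", "kwargs": {
  "xyz": [
    [-0.0015,-0.0002,0],
    [-0.0017,-0.0003,0],
    [-0.0017,-0.0003,-0.0005],
    [-0.0017,-0.0003,-0.001],
    [-0.0017,-0.0003,-0.0013],
    [-0.0017,-0.0003,-0.0013]
  ],
  "rot": [
    [0,0,0],
    [0,0,0],
    [0,0,0],
    [0,0,0],
    [0,0,0],
    [0,0,0]
  ]
}}

```text
time: 35.0
ee_pos: [0.5683, 0.1971, 0.0021]
eef_rot: [0.996, 0.084, -0.0, 0.0]
ft_force: [-4.5, -1.8, -0.2]
width: 0.0115
grip_force: 55.0
```

Emit:
{"fn": "arm_command", "kwargs": {
  "xyz": [
    [0,0,0],
    [0,0,0],
    [0,0,0],
    [0,0,0],
    [0,0,0]
  ],
  "rot": [
    [0,0,0],
    [0,0,0],
    [0,0,0],
    [0,0,0],
    [0,0,0]
  ],
  "grip": 0.45
}}

```text
time: 35.42
ee_pos: [0.5689, 0.1972, 0.0024]
eef_rot: [0.996, 0.084, 0.0, -0.0]
ft_force: [-0.2, -0.3, 0.3]
width: 0.0353
grip_force: 0.0
```

Run:
```python
from h import *
np.set_printoptions(precision=4,suppress=True)
s=r.read_state();print(s['time'],s['ee_pos'],s['width'],s['ft_force'])
t=np.array([.9857,.1682]);n=np.array([-.1682,.9857])
for c in('top','scene','wrist'):
  r.camera(c)
  for l in('free_dock','tray','tray_handle','dish'):
    for d in r.spot_point(l,c)[:1]:
      a=w(c,d['at']);print(c,l,a,'t,n',t@a[:2],n@a[:2])
```

```text
35.4167 [0.5689 0.1972 0.0024] 0.0352750905828671 [-0.1785 -0.3451  0.2507]
top tray [0.5523 0.561  0.0017] t,n 0.6387980412242239 0.460103757703694
top tray_handle [ 0.3835  0.4591 -0.005 ] t,n 0.4552784437150401 0.3879848184182248
top dish [ 0.4297 -0.3833 -0.0015] t,n 0.35906365966489 -0.45008922825127573
scene free_dock [0.6474 0.2129 0.0005] t,n 0.6739840586405519 0.1009544474550395
scene tray [0.6483 0.2103 0.025 ] t,n 0.6744366447951887 0.09820074331577805
scene tray_handle [0.5685 0.2003 0.0423] t,n 0.5940368104327602 0.10180755855788043
scene dish [0.6471 0.2124 0.025 ] t,n 0.6736077702685805 0.1005292356615584
wrist tray_handle [0.5629 0.2    0.04  ] t,n 0.5884981481465134 0.10249995802763276
wrist dish [0.648  0.2136 0.0253] t,n 0.6747073984632035 0.10157700020597094
```

Home. Retract straight up, back, and look.

Emit:
{"fn": "arm_command", "kwargs": {
  "xyz": [
    [0,0,0.005],
    [0,0,0.02],
    [0,0,0.045],
    [-0.005,-0.001,0.075],
    [-0.02,-0.003,0.1],
    [-0.04,-0.007,0.12],
    [-0.055,-0.009,0.13],
    [-0.06,-0.01,0.13],
    [-0.06,-0.01,0.13],
    [-0.06,-0.01,0.13]
  ],
  "rot": [
    [0,0,0],
    [0,0,0],
    [0,0,0],
    [0,0,0],
    [0,0,0],
    [0,0,0],
    [0,0,0],
    [0,0,0],
    [0,0,0],
    [0,0,0]
  ]
}}

```text
time: 37.0
ee_pos: [0.5088, 0.1866, 0.1317]
eef_rot: [0.996, 0.084, -0.0, 0.0]
ft_force: [-0.0, 0.7, 0.4]
width: 0.0391
grip_force: 0.0
```

Run:
```python
from h import *
np.set_printoptions(precision=4,suppress=True)
s=r.read_state();print(s['time'],s['ee_pos'],s['width'],s['ft_force'])
t=np.array([.9857,.1682]);n=np.array([-.1682,.9857])
for c in('top','scene','wrist'):
  im=r.camera(c)
  for l in('free_dock','tray','tray_handle','dish'):
    for d in r.spot_point(l,c)[:2]:
      a=w(c,d['at'])
      if abs(a[1]-.21)<.06: print(c,l,a,'t,n',t@a[:2],n@a[:2])
# gap between plate front edge and back stop, rectified on plate top z=.028
S=2000;x0,y0=.648,.2105
rot=lambda a,b:(np.array([x0,y0])+a*t+b*n)
pts=[(a,b) for a in(-.1,.06) for b in(-.05,.05)]
H=cv2.getPerspectiveTransform(np.float32([px('wrist',[*rot(a,b),.028]) for a,b in pts]),np.float32([(200-b*S,200-a*S) for a,b in pts]))
g=cv2.cvtColor(cv2.warpPerspective(im,H,(400,460)),cv2.COLOR_RGB2GRAY)
c=cv2.HoughCircles(g,cv2.HOUGH_GRADIENT_ALT,1,50,param1=80,param2=.4,minRadius=50,maxRadius=70)
if c is not None: print([(round((200-b)/S,4),round((200-a)/S,4),q/S) for a,b,q in c[0][:4]])
L=cv2.HoughLinesP(cv2.Canny(g,40,120),1,np.pi/360,40,minLineLength=70,maxLineGap=8)[:,0]
for a,b,e,f in L:
  if abs(e-a)>abs(f-b): print('across x=%.4f slope %.3f'%((200-(b+f)/2)/S,(f-b)/(e-a)), (200-a)/S,(200-e)/S)
  else: print('along y=%.4f slope %.3f'%((200-(a+e)/2)/S,(e-a)/(f-b)),(200-b)/S,(200-f)/S)
```

```text
37.0 [0.5088 0.1866 0.1317] 0.039070126032354116 [-0.0305  0.6565  0.4307]
scene free_dock [0.6468 0.2105 0.0006] t,n 0.6729154301044369 0.09868166671158998
scene tray [0.6506 0.213  0.0243] t,n 0.6771114581016059 0.10048607919558192
scene tray_handle [0.5665 0.2003 0.041 ] t,n 0.5920685028012096 0.10215565968918784
scene dish [0.6486 0.2118 0.0267] t,n 0.674980233108274 0.0996333897480015
wrist tray_handle [0.5647 0.1973 0.0408] t,n 0.5898464732204775 0.09946706675960523
wrist dish [0.6455 0.2146 0.0285] t,n 0.6723592873952369 0.10293428012755154
[(np.float32(0.0005), np.float32(0.001), np.float32(0.027937306))]
across x=0.0295 slope 0.000 0.0245 -0.0995
across x=-0.0375 slope 0.000 0.043 -0.043
along y=0.0630 slope -0.000 -0.041 0.0295
along y=-0.0430 slope -0.000 -0.0615 0.0285
along y=-0.0510 slope -0.000 -0.052 0.0285
along y=-0.0340 slope -0.000 -0.036 0.0285
along y=0.0430 slope -0.000 -0.044 0.0295
along y=0.0350 slope -0.000 -0.0345 0.0125
across x=-0.0360 slope 0.000 0.0335 -0.0105
along y=-0.0382 slope 0.010 -0.0095 -0.0605
along y=0.0173 slope 0.011 -0.0515 -0.097
along y=-0.0357 slope 0.011 0.0205 -0.027
```

```bash
python3 -c "
from bench import r
print(r.close_job())"
```

```text
the job is handed in; nothing more can be done
None
```

The dish is flat and centred in the blue-handled tray. The tray sits level and fully home against the back stop of the empty dock. I released it, retracted the arm and handed the job in at about 37 s; no verdict came back.

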